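# Clamp the amber slab in its holder for the microscope

### The arm

A 7-joint arm with a two-finger parallel gripper is mounted at the origin on the work surface. World frame = base frame: x ahead of the robot, y to its left, z up, the work surface at z = 0. Lengths are in m, angles in rad, forces in N, time in s.
With the tool pointing down it reaches from about 0.4 to 0.85 m from the base axis. Payload 10.4 kg.
Tool frame: the origin (TCP) lies between the finger pads; the fingertips stand 19 mm ahead of it and the grasp point (between the pads) is the TCP; x points along the fingers, y is the direction in which the jaws open and shut, and the axes are right-handed (so a half turn about x gives the same grasp; the last joint's range is limited). The gripper opens to 87 mm and grips with 3 to 60 N. Pads are 19 mm wide; open, the fingers measure 117 mm over their backs; the gripper's body (75 mm by 190 mm) begins 51 mm behind the grasp point.
Start: joints at [-1.322, 0.332, -0.065, 1.46, 0.022, 1.35, -0.088], TCP at [0.168, 0.602, 0.242] pointing down, gripper open.
Joint ranges: [-2.6, 2.6], [-0.5, 2.12], [-1.47, 1.34], [0.16, 2.42], [-1.27, 4.41], [0.06, 2.06], [-2.6, 2.6]. Speed limits (rad/s): [2.22, 2.22, 2.79, 2.79, 3.14, 3.14, 3.14].

### API

Orientations are given as a unit quaternion [x, y, z, w].
In Python, from bench import r gives the robot as it stands.
- The arm moves only by the tool drive_tool, never from a script. Its argument "motion" is a list of rows, each a list of 4 numbers: the shift along the tool's x, y, z in cm, then the turn about the tool's x in units of 5 degrees (1.0 is 5 degrees). In form: [[tx, ty, tz, twist], ...]. A call has 1 to 20 rows; each row is the pose to reach, as a shift and turn from the pose commanded when the call began, along the tool's axes at that moment; what a row does not reach only later rows make up. A row lasts 1/12 s, in which the tool goes at most 41.7 mm and 7.16 degrees, less where a joint would pass 70% of its speed; a pose out of reach is approached as far as the arm can. A call with a gripper value outside its range is refused whole. "grip" is the closure in counts, from 0 (fully open) to 255 (shut), set as the call begins (left out, the last holds). The fingers move at their own pace and stop on an object; "force" is the grip in N (left out, the last holds). Time passes only in rows, so rows that repeat a pose let the fingers close. It gives the time, the measured TCP pose, the force and the opening at its end, in the units of the state.
- r.read_state(): the state, without advancing time (a new reading comes with each control period).
- r.camera(name): name is "side" or "top" or "wrist"; returns the picture (480x640x3 uint8, red, green, blue); there is no depth.
- r.calibration(name): a dict with "fx", "fy", "cx", "cy" (pixels), "dist" ([k1, k2, p1, p2, k3] as OpenCV has them; the pictures are not rectified), "xyz" and "orientation" of the camera in the world. Camera axes: x right, y up, looking along -z (the intrinsics and any distortion apply to the point x, -y, -z); pixel columns grow to the right and rows downward; lengths in m; the calibration is good to about 2 mm. A picture is of the moment at which its call begins: read the wrist's pose just before it. calibration takes no time and is no camera call; for the wrist camera it gives the pose at the moment of the call.
- r.close_job(): hands the job in, once; it reports no verdict.
The state is a dict: "time": time; "joint_positions": joint angles; "joint_vel": joint speeds; "joint_torque": joint torques, N m; "ee_pos": TCP position; "eef_rot": TCP orientation; "ft_force": force on the tool from outside, world axes, zero at the start; "torque": the same for the moment, N m; "width": finger opening in m.
Only numpy, scipy, OpenCV 4.12 (cv2) and the standard library are available. Lean on these libraries where they do the work, as an engineer would, in place of code of your own. Each camera call takes 0.05 s, during which the arm holds its last target.

### The job

The sawn amber slab lies ready in the specimen holder: with a finger, push the open clamp strap round over the slab until it meets its stop, and then push the cam lever on the strap fully down so that the foot presses on the slab. Only push: pinch or lift nothing, do not force the clamp, and leave the slab in its tray and the other things on the desk where they are.

Things in the scene. Friction and masses are not known exactly. Their poses are not given: they have to be found in the camera images.
- holder: fixed specimen holder: grey base plate 110 (x) x 190 (y) mm, top 16 mm above the desk; origin on the desk under its centre. Its +y end carries the strap's pivot post, the shallow specimen tray lies around (0, -35 mm), walls 22 mm above the desk. +x is the far side from the robot (yaw varies)
- strap_pivot (a point): on the strap's vertical pivot axis, at the height of the strap's top face (53 mm above the desk). The pivot's cap rises 9 mm above that
- strap (a joint): angle of the clamp strap, an aluminium bar 24 mm wide, 8 mm thick (45 to 53 mm above the desk), reaching 150 mm from the pivot axis. 0 = over the specimen against its end stop, pointing to the holder's -y; grows as it swings open towards the holder's +x (at 1.57 it points to +x); 1.6 = fully open. It has friction (about 1 N at the pin) and stays where it is left
- pin_top (a point): centre of the top of the round steel pin that stands up from the strap near its free end: 14 mm in diameter, 40 mm tall (53 to 93 mm above the desk), 140 mm from the pivot axis. Push the strap round by this pin or by the strap's edge
- lever (a joint): angle of the cam lever carried on top of the strap: 0 = raised 0.7 rad (40 degrees) above level, 0.7 = pressed down level, fully home. It takes about 3 N at its tip, rising to 5 N at the end as the foot presses (more if pushed nearer its pivot), and stays where it is left
- lever_pivot (a point): the lever's horizontal pivot, on the strap's centre line 105 mm from the strap's pivot axis, 65 mm above the desk (12 mm above the strap's top). From here the lever points back along the strap towards the pivot post
- lever_tip (a point): end of the lever, on its middle line, 75 mm from its pivot. Steel bar 12 mm wide ending in a black paddle 22 mm wide, 26 mm long, 10 mm thick; its top is 70 mm above the desk when fully down
- foot: rubber-faced pressure foot, 22 mm across, under the strap at the lever's pivot; origin at the centre of its lower face, 36 mm above the desk while the lever is fully raised; the lever moves it 6 mm down onto the specimen, meeting it only over the last 0.05 rad of the lever
- specimen: sawn amber slab 42 x 58 x 14 mm lying loose in the holder's tray, top 30 mm above the desk; origin at the centre of its underside
- microscope: digital microscope on a round steel foot, 84 mm wide, 135 mm tall; origin under its centre; bystander
- amber_a: loose amber lump, about 50 mm long and 20 mm tall, lying beyond the holder; origin under its centre; bystander
- amber_b: smaller loose amber lump, about 40 mm long and 20 mm tall, on the robot's side of the holder; origin under its centre; bystander
- jar: small jar with black cap, 36 mm across, 45 mm tall, beside the free end of the holder; origin under its centre; bystander
- torch: aluminium torch lying on the desk, 135 mm long, 36 mm tall; bystander
- loupe: hand lens lying flat, 145 mm long, 8 mm tall; bystander
- mouse: black computer mouse, 100 x 60 x 31 mm; bystander
Not all that is in view belongs to the job. Leave any blue, purple or yellow look-alike of the holder alone.

How it is judged:
On the way, in this order (a step that is already met when the one before it is completed fails the run):
1. the strap is over the slab, against its stop (within 0.07 rad), the lever still raised (value of joint strap below 0.07 rad and value of joint lever below 0.45 rad), for 0.2 s.
2. the cam lever is pushed down (within 0.06 rad of fully down) (value of joint strap below 0.07 rad and value of joint lever above 0.64 rad), for 0.2 s.
At the end, for the whole second after the job is handed in: The strap is within 0.07 rad of its stop over the slab, the lever within 0.06 rad of fully down, the foot presses on the slab with more than 2 N, and the slab lies still within 8 mm of where it was (all of step 2 and contact force between foot and specimen above 2 N and distance of specimen from where it was at the start of the episode below 0.008 m and linear speed of specimen below 0.02 m/s); the robot touches nothing.
It fails at once if the lever is pressed down before the strap is over the slab (value of joint lever above 0.45 rad and value of joint strap above 0.12 rad).
It fails at once if the slab is lifted or taken out of its tray (height (world z) of specimen above 0.026 m or distance of specimen from where it was at the start of the episode above 0.02 m).
It fails at once if the clamp is pinched or forced (more than 60 N from the fingers) (contact force between the fingers and holder above 60 N).
It fails at once if another thing on the desk is lifted or shifted by more than 20 mm (distance of any of microscope, amber_a, amber_b, jar, torch, loupe, mouse from where it was at the start of the episode above 0.02 m).
It fails at once if the microscope or jar is tipped (angle between any of microscope, jar's own z axis and vertical above 0.3 rad).
It also fails if it takes over 51 s, if anything falls off the work surface, if the arm or the gripper's body presses on something with over 40 N, if the wrist force passes 120 N, or if a joint passes its speed limit or range.

## Working session

There is one attempt and no reset: what is moved stays moved. The work goes in short steps, Python scripts to look and compute and a tool call to move; the robot and the scene stay as the last step left them, time stands still between calls to the robot, and variables do not carry over. Pictures are saved under pics/ and viewed, and the job is handed in when it is done.

Besides the shell and the picture viewer there is one more tool, called after "Emit:" by a JSON object that holds its "method" and its "body", one argument or row to a line. drive_tool: Moves the arm, as the interface text tells. Its arguments: {"type":"object","properties":{"motion":{"type":"array","items":{"type":"array","items":{"type":"number"}}},"grip":{"type":"number"},"force":{"type":"number"}},"required":["motion"]}

```bash
ls; mkdir -p pics
python3 - <<'E'
from bench import r
import cv2
s=r.read_state();print({k:s[k] for k in("time","ee_pos","eef_rot","width","ft_force")})
for n in("side","top","wrist"):
    c=r.calibration(n);print(n,c)
    cv2.imwrite(f"pics/{n}0.png",r.camera(n)[:,:,::-1])
E
```

```text
pics
{'time': 0.0, 'ee_pos': array([0.16770116, 0.6017148 , 0.24075925]), 'eef_rot': array([ 0.09528371,  0.70062435, -0.09628466,  0.70055393]), 'width': 0.0870126533275984, 'ft_force': array([-1.02723125,  0.43361372,  0.73627639])}
side {'fx': 500.53140667221254, 'fy': 500.53140667221254, 'cx': 317.11413321202576, 'cy': 242.55085345000478, 'dist': array([-0.00207538,  0.        ,  0.        ,  0.        ,  0.        ]), 'xyz': array([0.47798787, 0.97208084, 0.76098263]), 'orientation': array([-0.01713013,  0.4519383 ,  0.891107  , -0.03723766])}
top {'fx': 495.94847680044217, 'fy': 495.94847680044217, 'cx': 327.2085969593098, 'cy': 234.66080226839347, 'dist': array([-0.1345346,  0.       ,  0.       ,  0.       ,  0.       ]), 'xyz': array([0.33563764, 0.03190725, 1.07674717]), 'orientation': array([ 0.07639033, -0.07712054, -0.6906596 ,  0.71498689])}
wrist {'fx': 409.0590809719611, 'fy': 409.0590809719611, 'cx': 323.22521905907206, 'cy': 237.14619192226468, 'dist': array([-0.05132877,  0.        ,  0.        ,  0.        ,  0.        ]), 'xyz': array([0.08747616, 0.6249004 , 0.38294799]), 'orientation': array([-0.12370073, -0.09320267,  0.59810826,  0.7863065 ])}
```

View pics/side0.png

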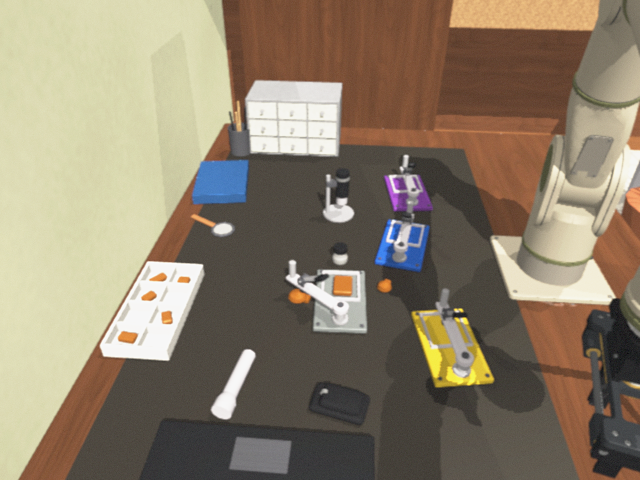

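View pics/top0.png

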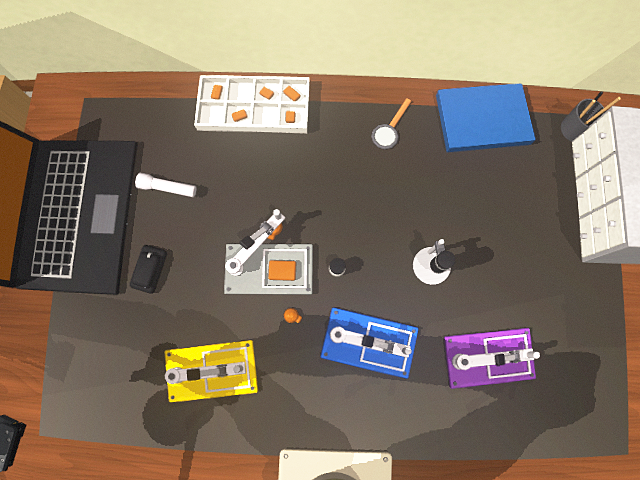

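View pics/wrist0.png

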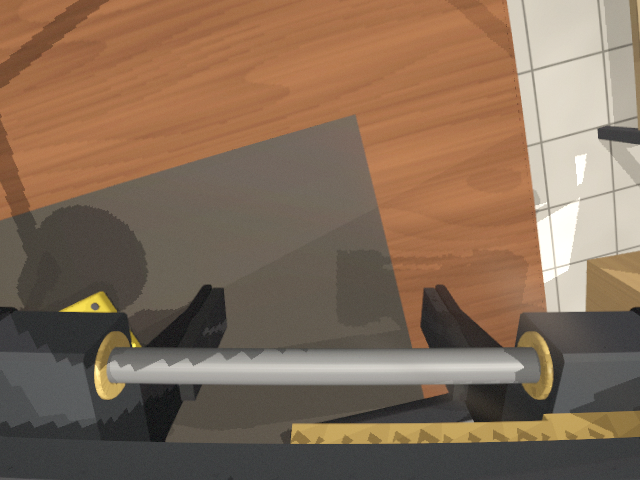

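Candidates: the grey holder at top (268,268) / side (340,300), the yellow one at top (211,371), the blue one at (370,342) and the purple one at (490,357). I choose the grey holder, which holds the slab and has its strap open. Next I check it in a close crop.

Run:
```python
import cv2,numpy as np
a=cv2.imread("pics/top0.png")[195:305,215:355];b=cv2.imread("pics/side0.png")[230:345,270:400]
a=cv2.resize(a,None,fx=5.7,fy=5.7,interpolation=cv2.INTER_CUBIC);cv2.imwrite("pics/c_top.png",a[:600,:800])
b=cv2.resize(b,None,fx=5,fy=5,interpolation=cv2.INTER_CUBIC);cv2.imwrite("pics/c_side.png",b[:600,:800])
```

```text
(no output)
```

View pics/c_top.png

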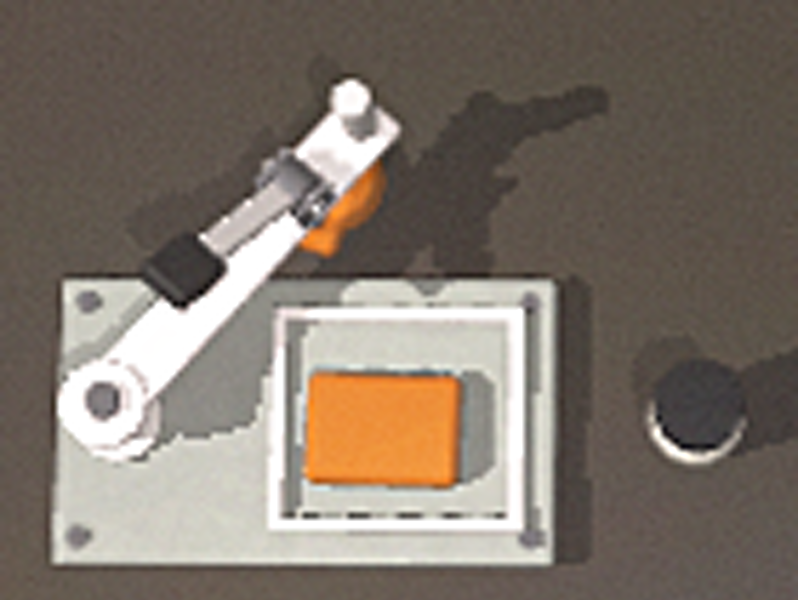

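View pics/c_side.png

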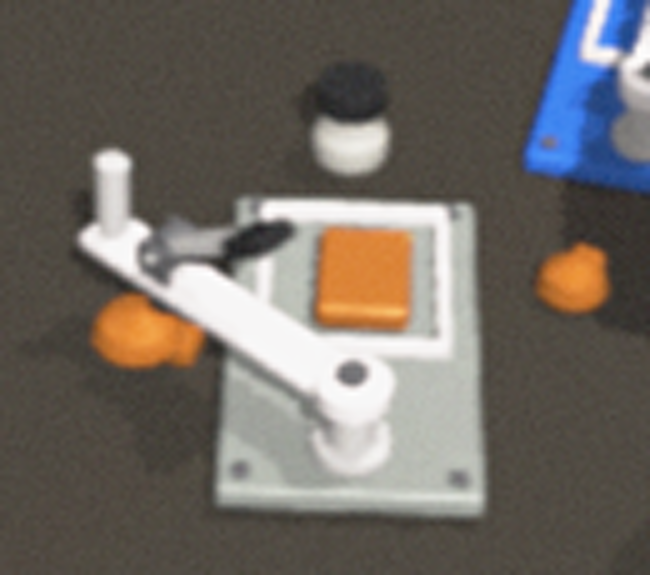

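The crop confirms the grey holder: slab in its tray, strap open at roughly 45°, pin top at top-view (276.6,211.1), pivot cap at (233.1,265.2).

```bash
cat > h.py <<'E'
import numpy as np,cv2
from scipy.spatial.transform import Rotation as R
def ray(c,uv):
    K=np.array([[c["fx"],0,c["cx"]],[0,c["fy"],c["cy"]],[0,0,1]])
    p=cv2.undistortPoints(np.array([[uv]],float),K,np.array(c["dist"]))[0,0]
    d=R.from_quat(c["orientation"]).apply([p[0],-p[1],-1]);return np.array(c["xyz"]),d
def atz(c,uv,z):
    o,d=ray(c,uv);return o+d*(z-o[2])/d[2]
def proj(c,P):
    K=np.array([[c["fx"],0,c["cx"]],[0,c["fy"],c["cy"]],[0,0,1]])
    q=R.from_quat(c["orientation"]).inv().apply(np.array(P)-c["xyz"])
    q=np.atleast_2d(q)*[1,-1,-1]
    return cv2.projectPoints(q,np.zeros(3),np.zeros(3),K,np.array(c["dist"]))[0][:,0]
E
python3 - <<'E'
from bench import r
from h import *
t=r.calibration("top");s=r.calibration("side")
T=lambda x,y:(x/5.7+215-.4,y/5.7+195-.4)
S=lambda x,y:(x/5+270-.4,y/5+230-.4)
f=lambda n,v:print(n,np.round(v,4))
f("piv top",atz(t,T(103,400),.062));f("piv side",atz(s,S(352,373),.062))
f("pin top",atz(t,T(351,92),.093));f("pin side",atz(s,S(112,160),.093))
for p in[(65,280),(555,280),(555,563),(52,563)]:f("cornerT",atz(t,T(*p),.016))
for p in[(238,200),(473,205),(485,497),(218,490)]:f("cornerS",atz(s,S(*p),.016))
for p in[(310,375),(460,378),(458,486),(306,482)]:f("slabT",atz(t,T(*p),.03))
f("jar",atz(t,T(700,405),.045));f("jarS",atz(s,S(352,85),.045))
f("amberA",atz(t,T(345,210),.01));f("amberAS",atz(s,S(145,335),.01))
f("microscope foot",atz(t,(432,265),.01))
f("amberB",atz(t,(291,316),.01))
E
```

```text
piv top [0.489  0.2288 0.062 ]
piv side [0.4905 0.2273 0.062 ]
pin top [0.5997 0.1412 0.093 ]
pin side [0.5986 0.1366 0.093 ]
cornerT [0.5419 0.2559 0.016 ]
cornerT [0.5487 0.0674 0.016 ]
cornerT [0.4404 0.063  0.016 ]
cornerT [0.4331 0.2527 0.016 ]
cornerS [0.5499 0.0652 0.016 ]
cornerS [0.44   0.0595 0.016 ]
cornerS [0.434  0.2469 0.016 ]
cornerS [0.5428 0.2522 0.016 ]
slabT [0.5062 0.1574 0.03  ]
slabT [0.5071 0.101  0.03  ]
slabT [0.4664 0.0999 0.03  ]
slabT [0.4658 0.1566 0.03  ]
jar [0.4977 0.0111 0.045 ]
jarS [0.4998 0.0093 0.045 ]
amberA [0.5746 0.1501 0.01  ]
amberAS [0.5838 0.1553 0.01  ]
microscope foot [ 0.5115 -0.1968  0.01  ]
amberB [0.391 0.106 0.01 ]
```

```bash
cat > m.py <<'E'
from bench import r
from h import *
piv=np.array([.4895,.228]);th=.036
def loc(rad,phi): return piv+rad*np.array([np.sin(phi+th),-np.cos(phi+th)])
def st():
    s=r.read_state();return s,np.array(s["ee_pos"]),R.from_quat(s["eef_rot"])
def cmd(P,yawz=None):
    # desired tcp P; yawz: desired world azimuth of tool z
    s,p,q=st();m=q.as_matrix();v=m.T@(np.array(P)-p)*100
    tw=None
    if yawz is not None:
        a=np.arctan2(m[1,2],m[0,2]);d=(yawz-a+np.pi)%(2*np.pi)-np.pi
        tw=-np.degrees(d)/5  # x down: +turn about tool x = cw from above
    return np.round(v,2),tw
E
python3 - <<'E'
from m import *
s,p,q=st();print(np.round(q.as_matrix(),3),s["joint_positions"])
phi=.85
t=np.array([np.cos(phi+th),np.sin(phi+th)])
P=loc(.143,phi)+.034*t
print(P)
for sgn in(0,np.pi):
    print(cmd([*P,.24],phi+th+sgn))
E
```

```text
[[-0.     0.268  0.963]
 [-0.001  0.963 -0.268]
 [-1.    -0.001  0.   ]] [-1.32159215  0.33274073 -0.06468045  1.46071048  0.02159739  1.3498712
 -0.08849084]
[0.62176587 0.16388494]
(array([  0.13, -30.  ,  55.49]), np.float64(-13.267387022253066))
(array([  0.13, -30.  ,  55.49]), np.float64(22.732612977746932))
```

Emit:
{"method": "drive_tool", "body": {
  "motion": [
    [0,-2,3.5,0.3],
    [0,-4,7,0.6],
    [0,-6,10.5,1],
    [0,-8,14,1.3],
    [0,-10,18,1.6],
    [0,-12,21.5,2],
    [0,-14,25,2.3],
    [0,-16,29,2.6],
    [0,-18,32.5,3],
    [0,-20,36,3.3],
    [0,-22,40,3.6],
    [0,-24,44,3.9],
    [0,-26,47.5,4.2],
    [0,-28,51.5,4.5],
    [0,-30,55.5,4.7],
    [0,-30,55.5,4.7],
    [0,-30,55.5,4.7],
    [0,-30,55.5,4.7]
  ],
  "grip": 255,
  "force": 30
}}

```text
time: 1.65
ee_pos: [0.6219, 0.1636, 0.2409]
eef_rot: [0.237, 0.667, -0.237, 0.666]
ft_force: [-1.0, 0.5, -0.5]
width: 0.0005
```

Run:
```python
from m import *
phi=.85
t=np.array([np.cos(phi+th),np.sin(phi+th)])
P=loc(.143,phi)+.034*t
print(st()[1],st()[0]["joint_positions"],cmd([*P,.084],phi+th-np.pi/2))
cv2.imwrite("pics/wrist1.png",r.camera("wrist")[:,:,::-1])
cv2.imwrite("pics/side1.png",r.camera("side")[130:370,220:480,::-1].repeat(2,0).repeat(2,1))
```

```text
[0.62190924 0.16357279 0.24088826] [-0.59941764  0.38139492  0.36208642  1.42756213 -0.13524257  1.35821634
  0.6549939 ] (array([15.69,  0.03, -0.02]), np.float64(0.017133277885266744))
```

View pics/wrist1.png

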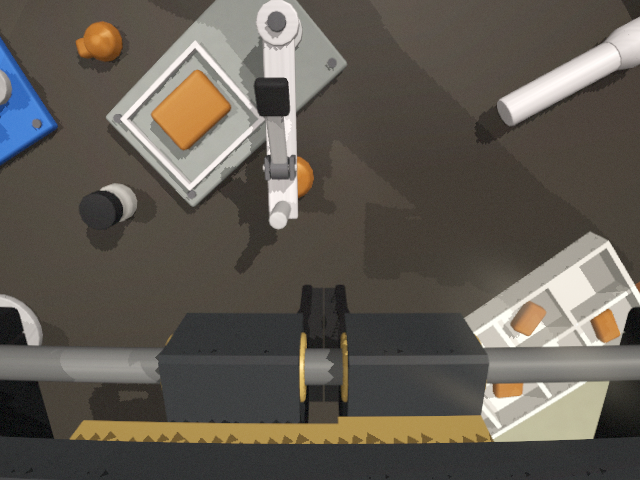

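View pics/side1.png

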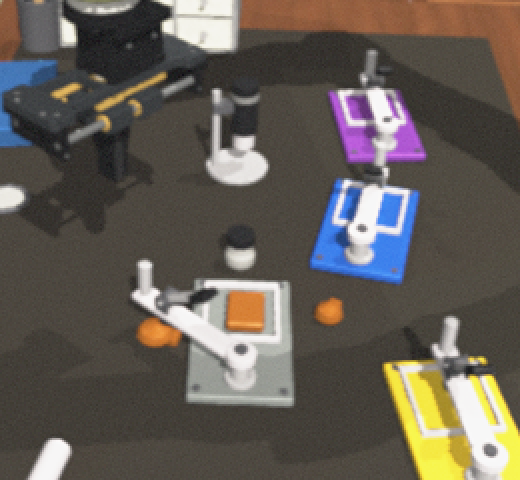

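Run:
```python
from m import *
c=r.calibration("wrist")
for n,uv,z in(("piv",(277,21),.062),("pin",(280,214),.093),("c1",(345,64),.016),("c2",(195,205),.016),("c3",(109,117),.016),("jar",(101,209),.045),("tip",(273,110),.108)):
    print(n,np.round(atz(c,uv,z),4))
t=proj(c,[[*loc(.14,.85),.093],[*piv,.062],[*st()[1][:2],.222]]);print(t)
```

```text
piv [0.4896 0.2305 0.062 ]
pin [0.5953 0.1471 0.093 ]
c1 [0.5411 0.2549 0.016 ]
c2 [0.5494 0.0723 0.016 ]
c3 [0.444  0.0682 0.016 ]
jar [0.5006 0.0175 0.045 ]
tip [0.5377 0.1925 0.108 ]
[[274.51868641 223.01245374]
 [274.22979415  23.23272936]
 [320.62037698 306.45222234]]
```

Emit:
{"method": "drive_tool", "body": {
  "motion": [
    [3,0.4,0,0],
    [6,0.4,0,0],
    [9,0.4,0,0],
    [12,0.4,0,0],
    [14,0.4,0,0],
    [15.5,0.4,0,0],
    [15.7,0.4,0,0],
    [15.7,0.4,0,0]
  ]
}}

```text
time: 2.42
ee_pos: [0.6233, 0.1685, 0.0841]
eef_rot: [0.236, 0.667, -0.236, 0.666]
ft_force: [1.1, -1.0, 0.4]
width: 0.0004
```

Run:
```python
from m import *
s,p,q=st();print(p,s["ft_force"])
cv2.imwrite("pics/wrist2.png",r.camera("wrist")[:,:,::-1])
a=r.camera("side")[200:350,240:400,::-1];cv2.imwrite("pics/side2.png",cv2.resize(a,None,fx=4,fy=4,interpolation=2)[:600])
# plan: tcp for contact angles
m=q.as_matrix()
for phi in(.85,.7,.55,.4,.25,.12,.05,.02,0,-.02):
    t=np.array([np.cos(phi+th),np.sin(phi+th)])
    P=[*(loc(.143,phi)+.022*t),p[2]]
    v,tw=cmd(P,phi+th-np.pi/2);print(phi,v,np.round(tw,2))
```

```text
[0.62326224 0.16852418 0.08409494] [ 1.05562052 -0.96199047  0.42812063]
0.85 [ 0.18 -1.72  0.04] 0.04
0.7 [ 0.18 -3.88  0.2 ] 1.76
0.55 [ 0.18 -6.05  0.03] 3.48
0.4 [ 0.17 -8.16 -0.45] 5.2
0.25 [  0.17 -10.18  -1.25] 6.92
0.12 [  0.17 -11.81  -2.18] 8.41
0.05 [  0.16 -12.64  -2.76] 9.21
0.02 [  0.16 -12.98  -3.03] 9.56
0 [  0.16 -13.2   -3.22] 9.79
-0.02 [  0.16 -13.42  -3.4 ] 10.01
```

View pics/wrist2.png

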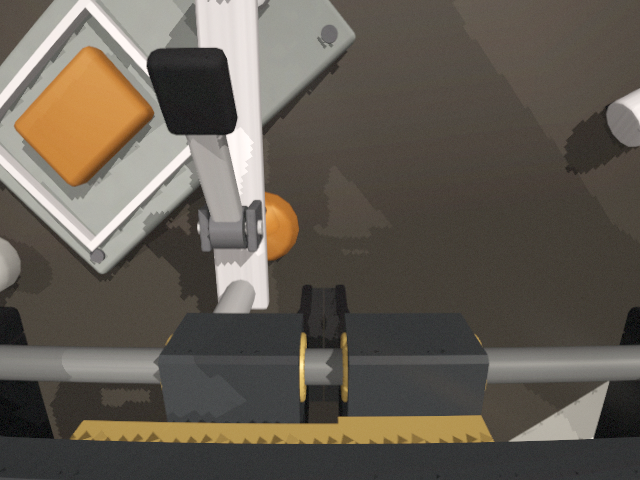

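View pics/side2.png

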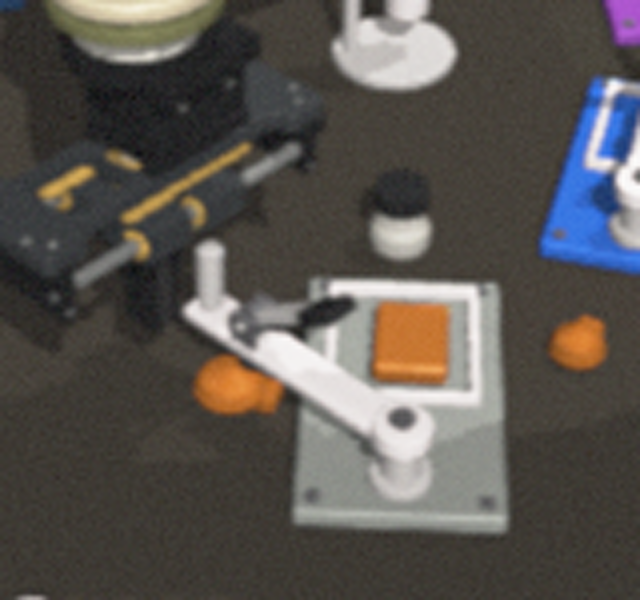

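Emit:
{"method": "drive_tool", "body": {
  "motion": [
    [0,-0.6,0,0],
    [0,-1.2,0,0],
    [0,-1.8,0,0.1],
    [0,-2.4,0.1,0.6],
    [0,-3.1,0.1,1.1],
    [0,-3.8,0.2,1.7],
    [0,-4.5,0.2,2.2],
    [0,-5.2,0.1,2.8],
    [0,-5.9,0,3.4],
    [0,-6.6,-0.1,3.9],
    [0,-7.3,-0.2,4.5],
    [0,-8.0,-0.4,5.1],
    [0,-8.6,-0.6,5.6],
    [0,-9.2,-0.9,6.1],
    [0,-9.8,-1.1,6.6],
    [0,-10.4,-1.4,7.1],
    [0,-10.9,-1.7,7.6],
    [0,-11.4,-2.0,8.0],
    [0,-11.8,-2.2,8.4],
    [0,-11.8,-2.2,8.4]
  ]
}}

```text
time: 4.18
ee_pos: [0.5323, 0.0887, 0.085]
eef_rot: [0.461, 0.537, -0.46, 0.537]
ft_force: [0.0, -0.4, -0.7]
width: 0.0009
```

Run:
```python
from m import *
s,p,q=st();print(p,s["ft_force"])
a=r.camera("side")[200:350,240:400,::-1];cv2.imwrite("pics/side3.png",cv2.resize(a,None,fx=4,fy=4,interpolation=2)[:600])
a=r.camera("wrist");cv2.imwrite("pics/wrist3.png",a[:,:,::-1])
for phi in(.12,.05,.02,0,-.02):
    t=np.array([np.cos(phi+th),np.sin(phi+th)])
    P=[*(loc(.143,phi)+.022*t),p[2]]
    v,tw=cmd(P,phi+th-np.pi/2);print(phi,v,np.round(tw,2))
```

```text
[0.53228008 0.08873558 0.08499981] [ 0.00758943 -0.3912238  -0.74890437]
0.12 [-0.01  0.07 -0.07] 0.0
0.05 [-0.01 -0.94  0.04] 0.81
0.02 [-0.01 -1.37  0.07] 1.15
0 [-0.01 -1.66  0.09] 1.38
-0.02 [-0.01 -1.95  0.09] 1.61
```

View pics/side3.png

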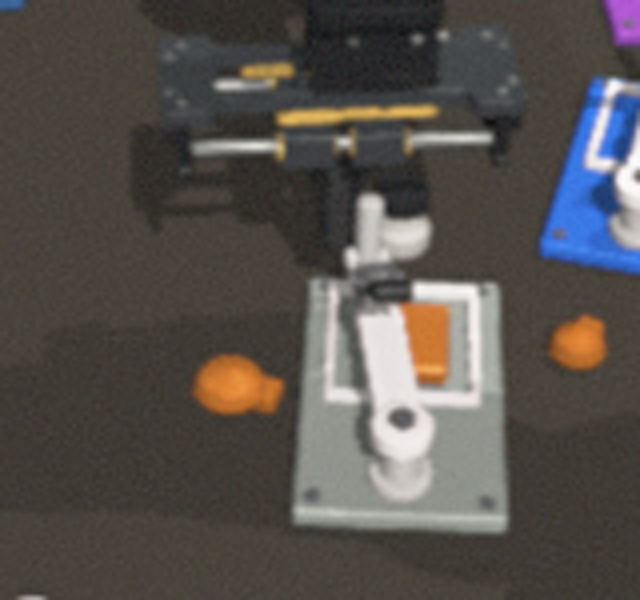

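View pics/wrist3.png

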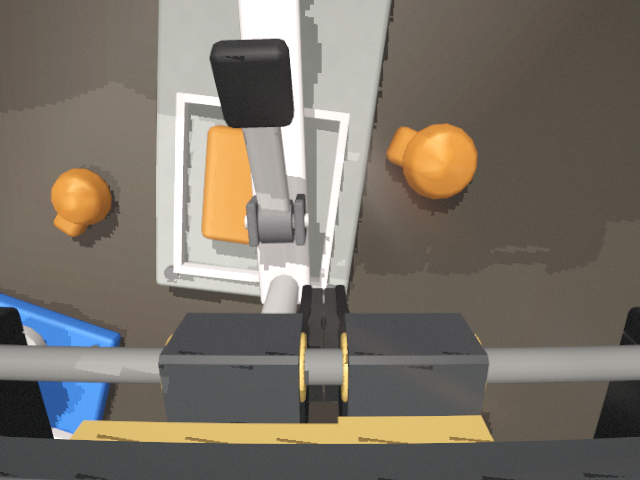

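The strap has followed the finger to about 0.1–0.15 rad: pin top at (369,200) in the side crop, the strap just short of the slab's middle. I'll push on gently.

Emit:
{"method": "drive_tool", "body": {
  "motion": [
    [0,-0.3,0,0.3],
    [0,-0.6,0,0.5],
    [0,-0.9,0,0.8],
    [0,-1.1,0,1.0],
    [0,-1.3,0.1,1.1],
    [0,-1.3,0.1,1.1]
  ]
}}

```text
time: 4.78
ee_pos: [0.52, 0.0864, 0.0846]
eef_rot: [0.485, 0.515, -0.485, 0.515]
ft_force: [0.7, -0.3, 0.1]
width: 0.0006
```

Emit:
{"method": "drive_tool", "body": {
  "motion": [
    [0,-0.1,0,0.1],
    [0,-0.2,0,0.2],
    [0,-0.2,0,0.2]
  ]
}}

```text
time: 5.03
ee_pos: [0.5182, 0.0862, 0.0845]
eef_rot: [0.489, 0.51, -0.489, 0.51]
ft_force: [2.0, -0.6, 0.0]
width: 0.0004
```

Run:
```python
from m import *
s,p,q=st();print(p,s["ft_force"])
a=r.camera("side")[200:350,240:400,::-1];cv2.imwrite("pics/side4.png",cv2.resize(a,None,fx=4,fy=4,interpolation=2)[:600])
a=r.camera("wrist");cv2.imwrite("pics/wrist4.png",a[:,:,::-1])
for phi in(.05,.02,0,-.02):
    t=np.array([np.cos(phi+th),np.sin(phi+th)])
    P=[*(loc(.143,phi)+.022*t),p[2]]
    v,tw=cmd(P,phi+th-np.pi/2);print(phi,v,np.round(tw,2))
```

```text
[0.5181919  0.08622899 0.08453295] [ 2.01309928 -0.56331254  0.03685437]
0.05 [-0.    0.55 -0.08] -0.5
0.02 [-0.    0.12 -0.01] -0.15
0 [-0.   -0.16  0.04] 0.08
-0.02 [-0.   -0.45  0.08] 0.3
```

View pics/side4.png

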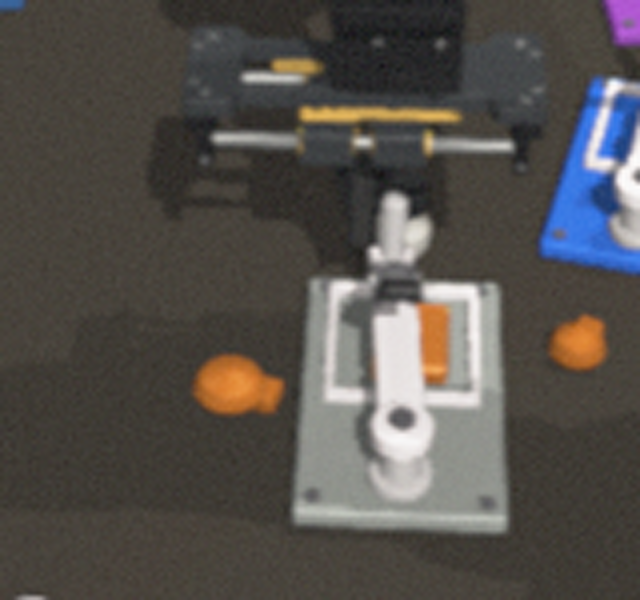

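View pics/wrist4.png

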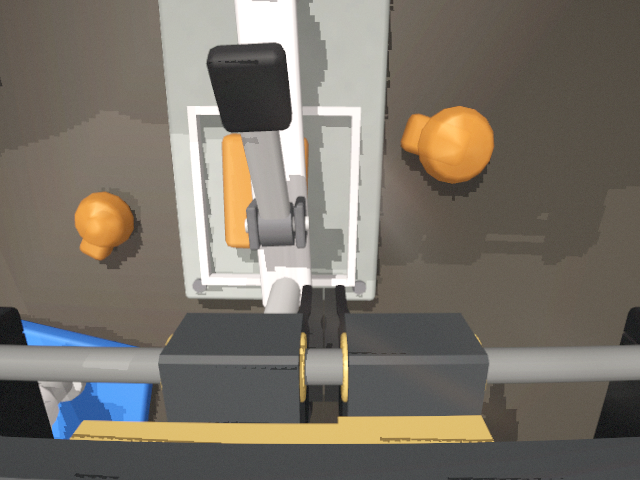

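Run:
```python
from m import *
s=r.calibration("side")
for n,uv in(("3",(369,199)),("4",(397,199))):
    P=atz(s,(uv[0]/4+239.6,uv[1]/4+199.6),.093);d=P[:2]-np.array([.4905,.2273]);print(n,P,np.hypot(*d),np.arctan2(d[0],-d[1])-th)
for ph in(0.1,.05,0):print(ph,(proj(s,[*loc(.14,ph),.093])-[239.6,199.6])*4)
```

```text
3 [0.51590017 0.08564418 0.093     ] 0.14391504195629062 0.1414235588015729
4 [0.50043024 0.08430908 0.093     ] 0.14333531217565929 0.033335321649193346
0.1 [[382.01873724 203.65305687]]
0.05 [[394.66321263 203.46248962]]
0 [[407.33097679 203.65410002]]
```

Emit:
{"method": "drive_tool", "body": {
  "motion": [
    [0,-0.1,0,0.1],
    [0,-0.2,0,0.1],
    [0,-0.3,0,0.2],
    [0,-0.3,0,0.2]
  ]
}}

```text
time: 5.47
ee_pos: [0.5151, 0.0862, 0.0845]
eef_rot: [0.494, 0.506, -0.494, 0.506]
ft_force: [0.2, -0.1, 0.3]
width: 0.0008
```

Emit:
{"method": "drive_tool", "body": {
  "motion": [
    [0,-0.1,0,0],
    [0,-0.1,0,0]
  ]
}}

```text
time: 5.63
ee_pos: [0.5141, 0.0862, 0.0845]
eef_rot: [0.494, 0.506, -0.494, 0.506]
ft_force: [1.0, 0.2, 0.8]
width: 0.0007
```

Emit:
{"method": "drive_tool", "body": {
  "motion": [
    [0,-0.1,0,0],
    [0,-0.1,0,0]
  ]
}}

```text
time: 5.8
ee_pos: [0.5131, 0.0862, 0.0845]
eef_rot: [0.494, 0.506, -0.494, 0.506]
ft_force: [0.1, -1.1, 0.3]
width: 0.0004
```

Emit:
{"method": "drive_tool", "body": {
  "motion": [
    [0,-0.1,0,0],
    [0,-0.1,0,0]
  ]
}}

```text
time: 5.97
ee_pos: [0.5121, 0.0861, 0.0845]
eef_rot: [0.494, 0.506, -0.494, 0.506]
ft_force: [0.5, 0.3, 0.1]
width: 0.0004
```

Emit:
{"method": "drive_tool", "body": {
  "motion": [
    [0,-0.1,0,0],
    [0,-0.1,0,0]
  ]
}}

```text
time: 6.13
ee_pos: [0.5111, 0.0861, 0.0845]
eef_rot: [0.494, 0.506, -0.494, 0.506]
ft_force: [0.9, -0.1, 0.3]
width: 0.0002
```

Run:
```python
from m import *
s,p,q=st();print(p,s["ft_force"])
a=r.camera("side")[200:350,240:400,::-1];cv2.imwrite("pics/side5.png",cv2.resize(a,None,fx=4,fy=4,interpolation=2)[:600])
```

```text
[0.51111905 0.08612141 0.08451219] [ 0.89051815 -0.05683133  0.33682581]
```

View pics/side5.png

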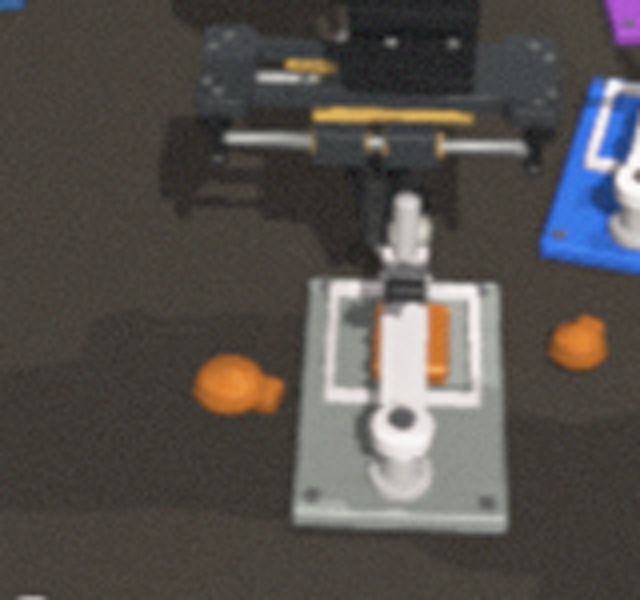

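Emit:
{"method": "drive_tool", "body": {
  "motion": [
    [0,-0.1,0,0],
    [0,-0.1,0,0]
  ]
}}

```text
time: 6.35
ee_pos: [0.5106, 0.0861, 0.0846]
eef_rot: [0.494, 0.506, -0.493, 0.506]
ft_force: [2.1, -1.1, -0.9]
width: 0.0005
```

Emit:
{"method": "drive_tool", "body": {
  "motion": [
    [0,-0.1,0,0],
    [0,-0.1,0,0]
  ]
}}

```text
time: 6.52
ee_pos: [0.5103, 0.0861, 0.0849]
eef_rot: [0.494, 0.506, -0.493, 0.507]
ft_force: [6.8, -0.3, -3.6]
width: 0.0006
```

Emit:
{"method": "drive_tool", "body": {
  "motion": [
    [0,-0.1,0,0],
    [0,-0.1,0,0]
  ]
}}

```text
time: 6.68
ee_pos: [0.51, 0.0861, 0.0851]
eef_rot: [0.495, 0.505, -0.493, 0.507]
ft_force: [9.8, 0.1, -5.6]
width: 0.0003
```

Force rises to 10 N with no further motion, so the strap is at its stop. I'll back off, rise and go over the lever.

Emit:
{"method": "drive_tool", "body": {
  "motion": [
    [0,0.5,0,0],
    [0,1.2,0,0],
    [0,2,0,0],
    [-3,2,0,0],
    [-6,2,0,0],
    [-9,2,0,0],
    [-11,2,0,0],
    [-11,2,0,0]
  ]
}}

```text
time: 7.35
ee_pos: [0.5306, 0.0869, 0.1988]
eef_rot: [0.496, 0.505, -0.492, 0.507]
ft_force: [1.0, -0.2, 1.4]
width: 0.0003
```

Run:
```python
from m import *
s,p,q=st();print(p,s["ft_force"],cmd([*loc(.052,0),.19],th-np.pi/2))
c=r.calibration("wrist")
cv2.imwrite("pics/wrist6.png",r.camera("wrist")[:,:,::-1])
a=r.camera("side")[200:350,240:400,::-1];cv2.imwrite("pics/side6.png",cv2.resize(a,None,fx=4,fy=4,interpolation=2)[:600])
print(proj(c,[[*loc(.14,0),.093],[*loc(0,0),.062],[*loc(.0476,0),.118],[*loc(.105,0),.065]]))
```

```text
[0.53061989 0.08691873 0.19880148] [ 1.02217912 -0.17768161  1.38412775] (array([ 0.88, -3.71, -9.  ]), np.float64(-0.1294220460742037))
[[263.76254243 242.13509934]
 [259.15052596  11.11471095]
 [248.02338252  87.59373478]
 [266.53348156 180.21715177]]
```

View pics/wrist6.png

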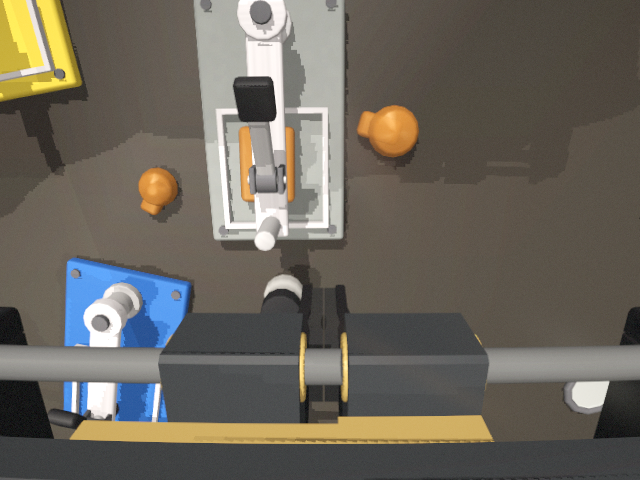

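View pics/side6.png

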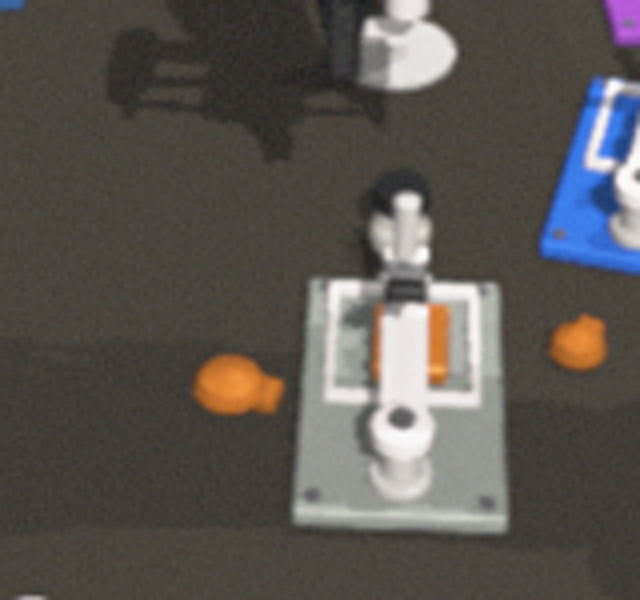

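Strap closed, lever still raised (paddle centre at wrist (255,99), near the predicted column). The slab is undisturbed.

Emit:
{"method": "drive_tool", "body": {
  "motion": [
    [0,-1,-3,0],
    [0,-2.2,-6,0],
    [0,-3.5,-9,-0.1],
    [0,-3.5,-9,-0.1],
    [2,-3.5,-9,-0.1],
    [4,-3.5,-9,-0.1],
    [5,-3.5,-9,-0.1],
    [5,-3.5,-9,-0.1]
  ]
}}

```text
time: 8.12
ee_pos: [0.4893, 0.1747, 0.1414]
eef_rot: [0.49, 0.509, -0.493, 0.508]
ft_force: [-0.1, -0.2, 0.1]
width: 0.0004
```

Run:
```python
from m import *
s,p,q=st();print(p,s["ft_force"],cmd([*loc(.052,0),.089],th-np.pi/2))
cv2.imwrite("pics/wrist7.png",r.camera("wrist")[:,:,::-1])
a=r.camera("side")[180:330,240:400,::-1];cv2.imwrite("pics/side7.png",cv2.resize(a,None,fx=4,fy=4,interpolation=2)[:600])
```

```text
[0.48934118 0.1747213  0.1414305 ] [-0.14797766 -0.2089027   0.12860863] (array([ 5.24,  0.23, -0.14]), np.float64(-0.027518188591463866))
```

View pics/wrist7.png

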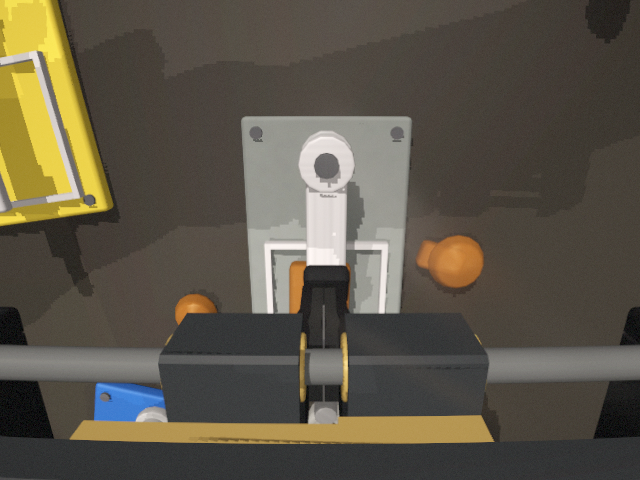

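View pics/side7.png

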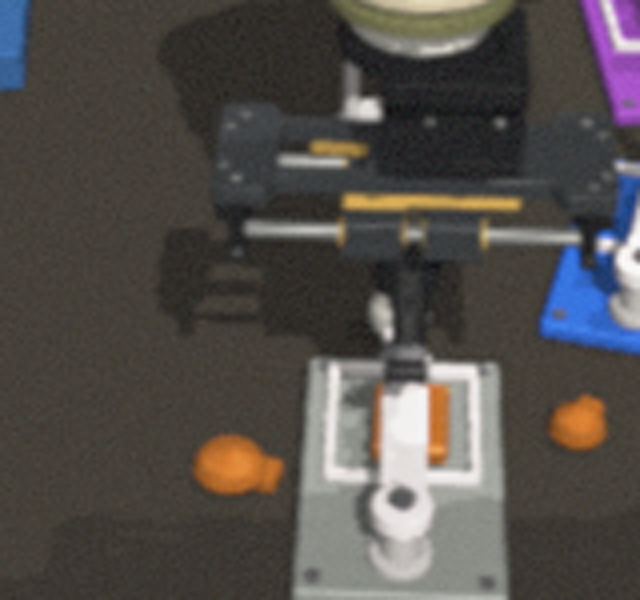

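Fingers are centred over the paddle (columns 303–350). I press down.

Emit:
{"method": "drive_tool", "body": {
  "motion": [
    [0.4,0,0,0],
    [0.8,0,0,0],
    [1.2,0,0,0],
    [1.6,0,0,0],
    [2,0,0,0],
    [2.4,0,0,0],
    [2.8,0,0,0],
    [3.2,0,0,0],
    [3.6,0,0,0],
    [4,0,0,0],
    [4.3,0,0,0],
    [4.3,0,0,0]
  ]
}}

```text
time: 9.22
ee_pos: [0.4908, 0.1754, 0.1008]
eef_rot: [0.491, 0.508, -0.492, 0.508]
ft_force: [-1.1, 0.2, 0.1]
width: 0.0004
```

Emit:
{"method": "drive_tool", "body": {
  "motion": [
    [0.2,0,0,0],
    [0.4,0,0,0],
    [0.4,0,0,0]
  ]
}}

```text
time: 9.47
ee_pos: [0.4909, 0.1757, 0.0972]
eef_rot: [0.491, 0.508, -0.492, 0.508]
ft_force: [-0.2, 1.1, 1.4]
width: 0.0003
```

Emit:
{"method": "drive_tool", "body": {
  "motion": [
    [0.1,0,0,0],
    [0.2,0,0,0],
    [0.2,0,0,0]
  ]
}}

```text
time: 9.72
ee_pos: [0.491, 0.1758, 0.0955]
eef_rot: [0.492, 0.508, -0.491, 0.508]
ft_force: [0.5, 1.7, 1.9]
width: 0.0005
```

Run:
```python
from m import *
s,p,q=st();print(p,s["ft_force"])
cv2.imwrite("pics/wrist8.png",r.camera("wrist")[:,:,::-1])
a=r.camera("side")[180:330,240:400,::-1];cv2.imwrite("pics/side8.png",cv2.resize(a,None,fx=4,fy=4,interpolation=2)[:600])
```

```text
[0.49097283 0.17576199 0.09545556] [0.4794422  1.73802963 1.92200405]
```

View pics/wrist8.png

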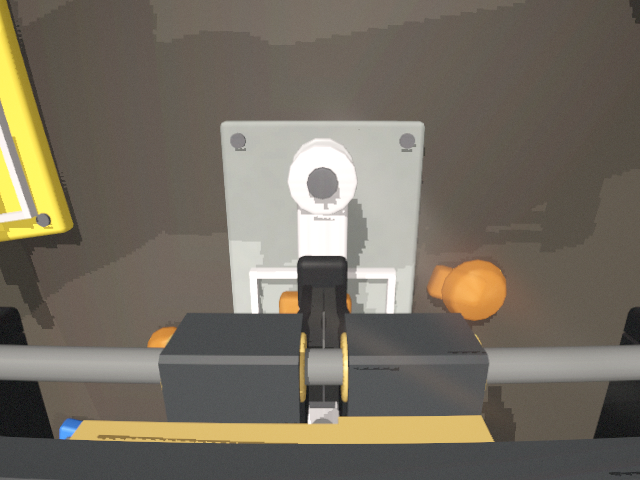

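View pics/side8.png

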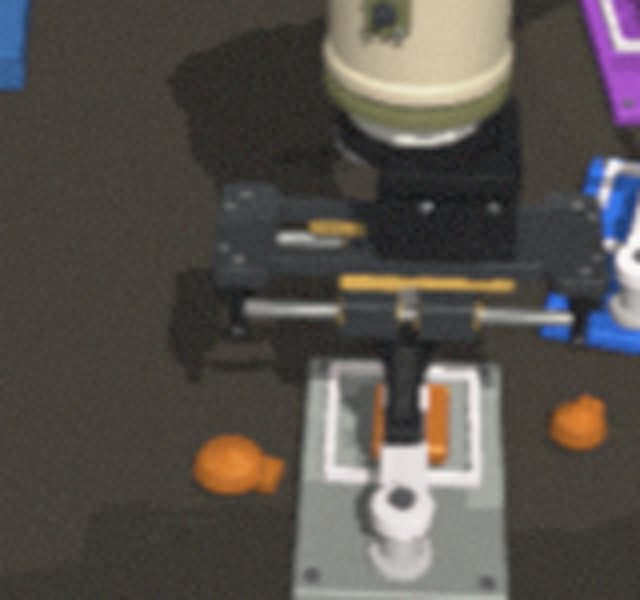

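The lever follows: paddle end at wrist (323,258), with about 6 mm to go. I continue.

Emit:
{"method": "drive_tool", "body": {
  "motion": [
    [0.15,0,0,0],
    [0.3,0,0,0],
    [0.3,0,0,0]
  ]
}}

```text
time: 10.07
ee_pos: [0.491, 0.1759, 0.0924]
eef_rot: [0.492, 0.508, -0.491, 0.508]
ft_force: [0.2, 1.6, 1.4]
width: 0.0004
```

Emit:
{"method": "drive_tool", "body": {
  "motion": [
    [0.1,0,0,0],
    [0.2,0,0,0],
    [0.2,0,0,0]
  ]
}}

```text
time: 10.32
ee_pos: [0.4911, 0.176, 0.0907]
eef_rot: [0.492, 0.509, -0.491, 0.508]
ft_force: [-0.4, 2.7, 4.5]
width: 0.0004
```

Emit:
{"method": "drive_tool", "body": {
  "motion": [
    [0.1,0,0,0],
    [0.2,0,0,0],
    [0.2,0,0,0]
  ]
}}

```text
time: 10.57
ee_pos: [0.4911, 0.1762, 0.0893]
eef_rot: [0.492, 0.509, -0.491, 0.508]
ft_force: [-4.1, 1.7, 13.2]
width: 0.0002
```

Emit:
{"method": "drive_tool", "body": {
  "motion": [
    [0.1,0,0,0],
    [0.15,0,0,0],
    [0.15,0,0,0]
  ]
}}

```text
time: 10.82
ee_pos: [0.4913, 0.1762, 0.0889]
eef_rot: [0.492, 0.509, -0.491, 0.508]
ft_force: [-8.8, 0.0, 25.9]
width: 0.0006
```

Emit:
{"method": "drive_tool", "body": {
  "motion": [
    [0.1,0,0,0],
    [0.1,0,0,0],
    [0.1,0,0,0],
    [0.1,0,0,0]
  ]
}}

```text
time: 11.15
ee_pos: [0.4914, 0.1763, 0.0887]
eef_rot: [0.492, 0.509, -0.491, 0.508]
ft_force: [-13.6, -1.9, 35.1]
width: 0.0003
```

Force rises steeply with no travel, so the lever is home. I retreat straight up and check.

Emit:
{"method": "drive_tool", "body": {
  "motion": [
    [-0.3,0,0,0],
    [-1,0,0,0],
    [-3,0,0,0],
    [-6,0,0,0],
    [-9,0,0,0],
    [-12,0,0,0],
    [-12,-3,3,0],
    [-12,-3,6,0],
    [-12,-3,9,0],
    [-12,-3,12,0],
    [-12,-3,12,0]
  ]
}}

```text
time: 12.07
ee_pos: [0.465, 0.0483, 0.2061]
eef_rot: [0.493, 0.506, -0.494, 0.507]
ft_force: [0.4, 0.1, 0.3]
width: 0.0006
```

Run:
```python
from m import *
s,p,q=st();print(p,s["ft_force"])
cv2.imwrite("pics/wrist9.png",r.camera("wrist")[:,:,::-1])
a=r.camera("side")[180:330,240:400,::-1];cv2.imwrite("pics/side9.png",cv2.resize(a,None,fx=4,fy=4,interpolation=2)[:600])
a=r.camera("top")[195:305,215:355,::-1];cv2.imwrite("pics/top9.png",cv2.resize(a,None,fx=5,fy=5,interpolation=2)[:600])
c=r.calibration("side")
for b in(0,.07):print(b,(proj(c,[*loc(.14,b),.093])-[239.6,179.6])*4)
```

```text
[0.46496081 0.04826805 0.20608431] [0.44832785 0.05353363 0.3131658 ]
0 [[407.33097679 283.65410002]]
0.07 [[389.60139756 283.49285507]]
```

View pics/wrist9.png

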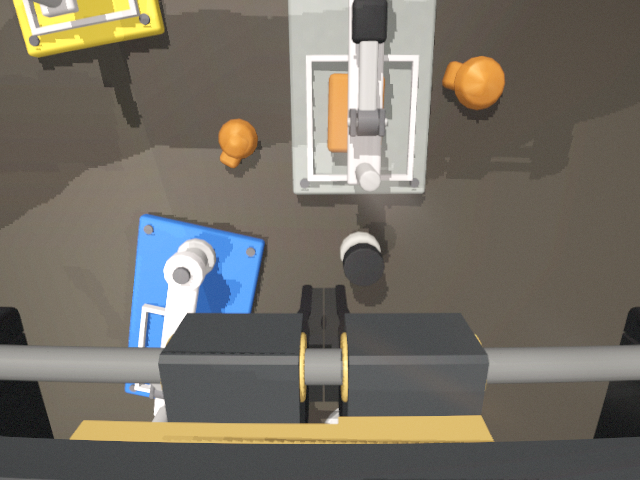

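View pics/side9.png

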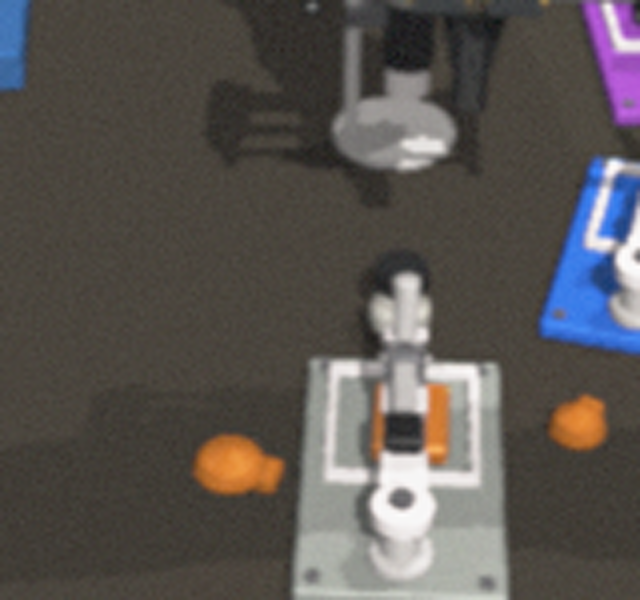

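View pics/top9.png

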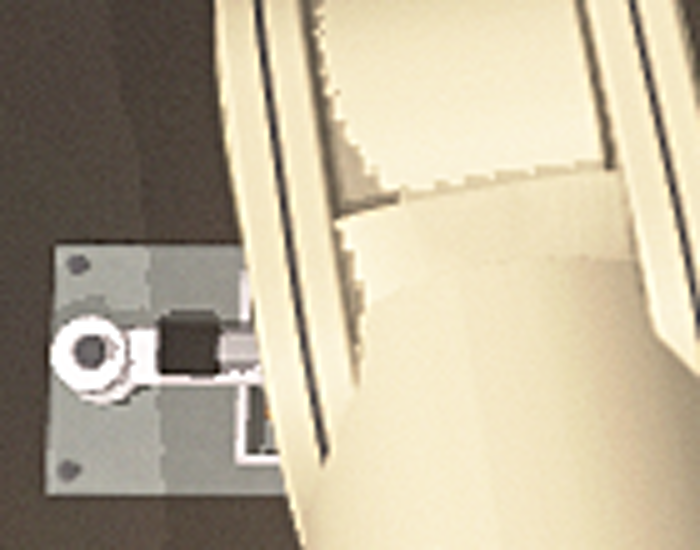

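Pin at side (407,281) matches the 0 rad prediction (407,284). The lever lies level along the strap, the slab is in place and the robot is clear.

```bash
python3 -c "
from bench import r
print(r.close_job())"
```

```text
the job is handed in; nothing more can be done
None
```

The clamp is closed on the slab and the job is handed in. It used about 12 of the 51 s.

**What I did:** With the gripper shut, I pushed the strap round by its pin until it met its stop. The wrist force rose to about 10 N there with almost no further motion. I then pressed the cam lever down with the fingertips until it met a hard end, at about 35 N and with the fingertips at 70 mm. That is the stated height of the lever when fully down. Then I lifted straight off.

**Last checks:**
- **Strap:** the side camera shows the pin within about 1 mm of where I predicted it for 0 rad.
- **Lever:** it lies level along the strap.
- **Slab and other things:** the slab and the things in view (jar, both amber lumps, microscope) looked unmoved in the last pictures. The torch, loupe and mouse were outside them, but the arm never went near them.
- **Robot:** it was clear of everything, with the wrist force back near zero.

**Not confirmed:**
- **Foot force:** I could not measure the foot's force on the slab directly. I infer it from the lever being fully home.
- **Pin position:** early estimates from different cameras disagreed by 5–10 mm. I settled it by pushing until contact.
- **Top view:** the arm partly hid the holder in the final top picture.

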